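# Tighten a bearing lock ring with a pin spanner

### The job

Take the two-pin spanner out of its stand, feel both of its prongs gently into a pair of opposite holes of the lock ring on the bearing housing until they are all the way in, and only then use it to turn the ring clockwise (seen from above) until it comes up home against its stop, without ever pressing or wrenching hard. Put the spanner back upright in its stand, and leave the other things on the plate where they are.

Things in the scene. Friction and masses are not known exactly. Their poses are not given: they have to be found in the camera images.
- bearing_housing: Round aluminium bearing housing fixed to the plate: foot flange 100 mm across and 10 mm thick, barrel 84 mm across up to 33 mm, dark washer 78 mm across up to 36 mm, on that the steel lock ring. Origin: centre of the underside, z up. The spanner spoils housing and ring if it bears on them with more than 60 N; the fingers must not touch them.
- ring_face (a point): Centre of the lock ring's top face, 48 mm above the plate; its axes are the housing's and do not turn with the ring. The plain steel ring, 72 mm across and 12 mm thick, has four round through holes (8 mm across, 12 mm deep) a quarter turn apart, on a circle of 22 mm radius. A dark shaft end 25 mm across fills its bore to 2 mm below the face.
- lock_ring (a joint): Turn of the ring, rad, growing as it tightens (clockwise from above). Starts at 0 to 0.2; a stop at 0.80, barely springy, is home. Turning takes 0.15 N m; it stays where left. The thread starts elsewhere on each housing, so at reading q a hole lies at the housing's x axis turned counter-clockwise by 0.80 - q + e, with e unknown, -0.55 to 0.55 rad: see or feel where the holes are.
- pin_spanner: Steel two-pin face spanner, 220 to 340 g. Origin midway between the prong tips, z up. Two prongs, 6 mm thick, 8 mm long, tips tapered to 5 mm, at x = +22 and -22 mm under a disc 64 mm across (z 8 to 16 mm; it rests on the ring's face when the prongs are all the way in). Flat dark handle block above: 42 mm along x, 16 mm thick along y, z 21 to 73 mm; grip across the 16 mm at z about 50.
- prong_a (a point): Tip of the spanner's prong at x = +22 mm.
- prong_b (a point): Tip of the spanner's prong at x = -22 mm.
- spanner_stand: Round grey plastic stand fixed to the plate, foot 86 mm across, with an open cup: outside 71 mm, inside 56 mm across, rim 30 mm above the plate, inner floor 9 mm. The spanner stands in it, prongs inside the cup, disc resting on the rim: its origin is then 22 mm above the plate on the cup's axis (any yaw will do). Origin: centre of the underside.
- ring_gauge: Loose bystander: plain steel ring gauge 58 mm across, 18 mm high, flat on the plate. Origin: centre of the underside.
- turned_shaft: Loose bystander: stepped steel shaft standing on its flange, 33 mm across and 73 mm high. Origin: centre of the underside.
- milled_block: Loose bystander: milled aluminium part 32 x 56 x 22 mm near the robot. Origin: centre of the underside.
Not all that is in view belongs to the job. Of the things like the pin_spanner, leave any that is purple or turquoise; of the rest the larger one is meant.

How it is judged:
On the way, in this order (a step that is already met when the one before it is completed fails the run):
1. both prongs are at least 6 mm deep in the ring's holes while the ring has not been turned beyond 0.3 (z of each of prong_a, prong_b in the frame of ring_face below -0.006 m and horizontal distance between pin_spanner and ring_face below 0.004 m and value of joint lock_ring below 0.3 rad), for 0.1 s.
2. the ring is home (reading above 0.76) with both prongs still at least 6 mm deep in its holes (z of each of prong_a, prong_b in the frame of ring_face below -0.006 m and horizontal distance between pin_spanner and ring_face below 0.004 m and value of joint lock_ring above 0.76 rad), for 0.1 s.
At the end, for the whole second after the job is handed in: The lock ring is home (reading above 0.76 of 0.80 rad), and the spanner stands released and at rest in its stand: axis within 6 mm of the stand's, origin 19 to 25 mm above the plate, tilted less than 0.08 rad (value of joint lock_ring above 0.76 rad and horizontal distance between pin_spanner and spanner_stand below 0.006 m and z of pin_spanner in the frame of spanner_stand between 0.019 and 0.025 m and angle between pin_spanner's own z axis and vertical below 0.08 rad and linear speed of pin_spanner below 0.02 m/s); the robot touches nothing.
It fails at once if the spanner presses on the housing or its ring with more than 60 N (contact force between pin_spanner and bearing_housing above 60 N).
It fails at once if the fingers push on the housing or its ring with more than 3 N (contact force between the fingers and bearing_housing above 3 N).
It fails at once if a bystander (ring gauge, shaft, milled block) is moved by more than 15 mm (distance of any of ring_gauge, turned_shaft, milled_block from where it was at the start of the episode above 0.015 m).
It also fails if it takes over 72 s, if anything falls off the work surface, if the arm or the gripper's body presses on something with over 40 N, if the wrist force passes 120 N, or if a joint passes its speed limit or range.

### The arm

A 6-joint arm with a two-finger parallel gripper is mounted at the origin on the work surface; the furniture and walls round the work are solid. World frame = base frame: x ahead of the robot, y to its left, z up, the work surface at z = 0. Lengths are in m, angles in rad, forces in N, time in s.
With the tool pointing down it reaches from about 0.425 to 0.95 m from the base axis. Payload 14.7 kg.
Tool frame: the origin (TCP) lies midway between the tips of the shut fingers; the grasp point (between the pads) lies 19 mm behind it; z points along the fingers, y is the line along which they close (so a half turn about z gives the same grasp; the last joint's range is limited). The gripper opens to 85 mm and grips with 20 to 120 N. Pads are 22 mm wide; open, the fingers measure 114 mm over their backs; the gripper's body (76 mm by 85 mm) begins 54 mm behind the grasp point. The pads swing forward as they close: fully open they stand 13 mm farther back than shut.
Start: joints at [1.15, 0.48, 1.596, -0, 1.065, -0.047], TCP at [0.237, 0.605, 0.231] pointing down, gripper open.
Joint ranges: [-2.75, 2.75], [-0.82, 2.05], [0.23, 2.67], [-1.56, 4.7], [0.09, 2.69], [-2.92, 2.92]. Speed limits (rad/s): [1.89, 1.89, 2.39, 3.01, 3.01, 3.01].

### API

Orientations are given as a rotation vector (axis times angle).
In Python, from rig import telemetry, cams, ticket gives the robot as it stands.
- The arm moves only by the tool arm_command, never from a script. Its argument "increments" is one flat list of numbers, 7 for each row, row after row: the turn, a rotation vector about the tool's x, y, z normalised to -1 to 1, where 1 is 0.1 rad, then the shift along the tool's x, y, z normalised to -1 to 1, where 1 is 0.02 m, then the gripper's target within -1 to 1 (shut at 1, half-way at 0, fully open at -1). A call has 1 to 20 rows; each row shifts and turns the commanded pose from where the row before left it, along the tool's axes as they then stand; what a row does not reach is not made up. A row lasts 1/12 s, in which the tool goes at most 41.7 mm and 7.16 degrees, less where a joint would pass 70% of its speed; a pose out of reach is approached as far as the arm can. A call with a number of a shift or a turn outside -1 to 1 is refused whole. A call with a gripper value outside its range is refused whole. The fingers move at their own pace and stop on an object; "force" is the grip in N (left out, the last holds). Time passes only in rows, so rows that do not move let the fingers close. It gives the time, the measured TCP pose, the force, the opening and the grip force at its end, in the units of the state.
- telemetry.observe(): the state, without advancing time (a new reading comes with each control period).
- cams.grab_frame(name): name is "side" or "top"; returns a dict with "img" (480x640x3 uint8, red, green, blue), "fx", "fy", "cx", "cy" (pixels), "dist" ([k1, k2, p1, p2, k3] as OpenCV has them; the pictures are not rectified), "rvec" (rotation vector, rad) and "tvec" (3), from world to camera coordinates, as OpenCV has them. Camera axes: x right, y down, z forward; pixel columns grow to the right and rows downward; lengths in m; the calibration is good to about 2 mm. A picture is of the moment at which its call begins. There is no depth.
- ticket.finish_job(): hands the job in; it is judged then, once.
The state is a dict: "clock": time; "qpos": joint angles; "dq": joint speeds; "joint_efforts": joint torques, N m; "tcp_pos": TCP position; "eef_rot": TCP orientation; "contact_force": force on the tool from outside, world axes, zero at the start; "torque": the same for the moment, N m; "finger_gap": finger opening in m; "grasp_force": force on a finger pad.
Only numpy, scipy, OpenCV 4.12 (cv2) and the standard library are available. Lean on these libraries where they do the work, as an engineer would, in place of code of your own. Each camera call takes 0.05 s, during which the arm holds its last target. There are 200 camera calls.

## Working session

There is one attempt and no reset: what is moved stays moved. The work goes in short steps, Python scripts to look and compute and a tool call to move; the robot and the scene stay as the last step left them, time stands still between calls to the robot, and variables do not carry over. Pictures are saved under pics/ and viewed, at most 10 in all, crops included, and the job is handed in when it is done.

Besides the shell and the picture viewer there is one more tool, called after "Request:" as a command line: name --argument value ..., lists and objects as JSON in quotes. arm_command: Moves the arm, as the interface text tells. Scaled input: -1 to 1 covers 0.02 m each way for a shift and 0.1 rad each way for a turn. Its arguments: {"type":"object","properties":{"increments":{"type":"array"},"force":{"type":"number"}},"required":["increments"]}

```bash
mkdir -p pics; ls
cat > h.py <<'E'
import numpy as np, cv2
from rig import telemetry, cams, ticket
def load(n):
    d=np.load(f'{n}.npz'); return {k:d[k] for k in d}
def grab(name,tag):
    f=cams.grab_frame(name); np.savez(f'{tag}.npz',**{k:np.array(v) for k,v in f.items()})
    return load(tag)
def K(f): return np.array([[f['fx'],0,f['cx']],[0,f['fy'],f['cy']],[0,0,1.]])
def ray(f,uv):
    p=cv2.undistortPoints(np.array(uv,float).reshape(-1,1,2),K(f),f['dist']).reshape(-1,2)
    R=cv2.Rodrigues(f['rvec'])[0]; d=np.c_[p,np.ones(len(p))]@R
    return -R.T@f['tvec'].ravel(), d
def plane(f,uv,z):
    c,d=ray(f,uv); return c+d*((z-c[2])/d[:,2])[:,None]
def proj(f,P): return cv2.projectPoints(np.array(P,float).reshape(-1,1,3),f['rvec'],f['tvec'],K(f),f['dist'])[0].reshape(-1,2)
def tri(f1,u1,f2,u2):
    a,d=ray(f1,u1);b,e=ray(f2,u2);d=d[0]/np.linalg.norm(d[0]);e=e[0]/np.linalg.norm(e[0])
    s=np.linalg.lstsq(np.c_[d,-e],b-a,rcond=None)[0]; p,q=a+s[0]*d,b+s[1]*e
    return (p+q)/2,np.linalg.norm(p-q)
def save(img,n): cv2.imwrite(f'pics/{n}.png',cv2.cvtColor(img,cv2.COLOR_RGB2BGR))
E
python3 - <<'E'
from h import *
for n in('top','side'):
    f=grab(n,n+'0'); save(f['img'],n+'0'); print(n,ray(f,[[320,240]])[0],f['fx'])
print(telemetry.observe())
E
```

```text
pics
top [ 0.37205054 -0.05355333  0.98006527] 615.2140772209549
side [0.50513385 0.83705465 0.62720818] 552.5943133738089
{'clock': 0.1, 'qpos': array([ 1.15039900e+00,  4.80748799e-01,  1.59681180e+00,  6.56222469e-05,
        1.06511420e+00, -4.65899594e-02]), 'dq': array([ 0.00096779,  0.00064713, -0.0005492 ,  0.00074923,  0.00084588,
       -0.00020819]), 'joint_efforts': array([ 1.06645770e-03, -9.52257228e+01, -4.31041718e+01, -2.45569245e-04,
        5.22032613e-03,  1.13838726e-05]), 'tcp_pos': array([0.23715785, 0.60479066, 0.23074941]), 'eef_rot': array([-5.83754695e-01, -3.08656901e+00,  1.63269497e-03]), 'contact_force': array([-0.27575019,  0.0869187 , -0.99832338]), 'torque': array([-0.01665264, -0.03466039, -0.08335085]), 'grasp_force': 0.0, 'finger_gap': 0.08564709440194936}
```

View pics/top0.png

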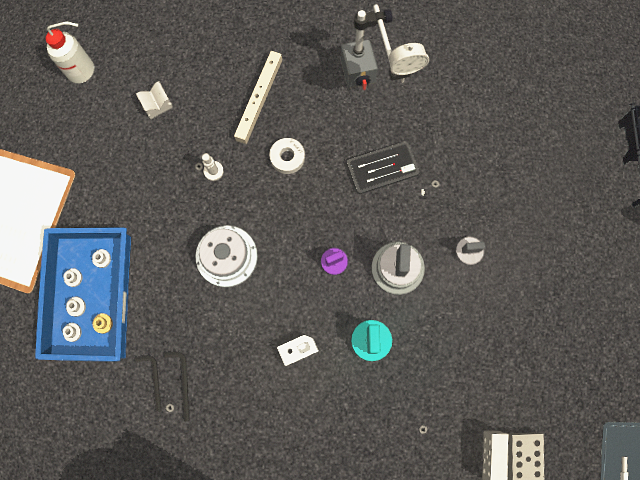

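View pics/side0.png

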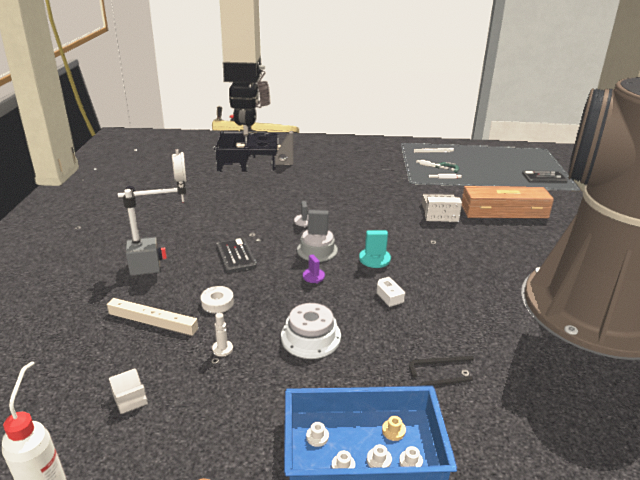

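Top view: the spanner candidates are purple (334,261), turquoise (372,340), small grey (470,250) and large grey in the stand (400,265). The larger grey one in the stand fits, since purple and turquoise are excluded and it is bigger than the other grey one. The housing is at (225,253). In the side view the spanner is at (318,235) and the housing at (311,328). I'll confirm with an enlarged crop.

Run:
```python
from h import *
t=load('top0')['img'];s=load('side0')['img']
c=lambda i,x,y:cv2.resize(i[y:y+75,x:x+100],(400,300),interpolation=cv2.INTER_CUBIC)
save(np.vstack([np.hstack([c(t,350,225),c(t,180,215)]),np.hstack([c(s,270,195),c(s,262,285)])]),'crop')
```

```text
(no output)
```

View pics/crop.png

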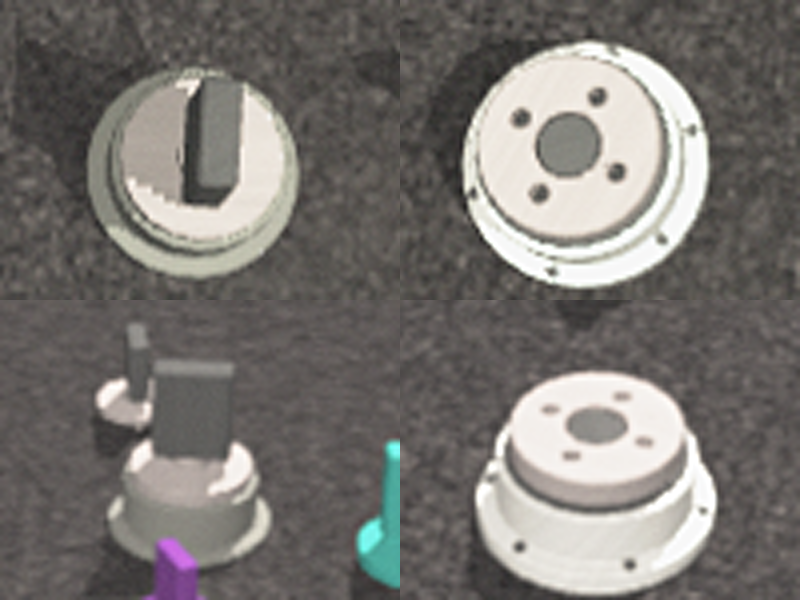

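The crop confirms the large grey spanner standing in the cup, with the handle's top face at about (405,258) in the top view. It also shows the four ring holes near (229,239), (210,244), (234,258) and (215,263). Next I measure them.

```bash
cat > m.py <<'E'
from h import *
def blobs(f,box,lo,hi,amin,amax,up=4):
    x,y,w,h=box; g=cv2.cvtColor(f['img'],cv2.COLOR_RGB2GRAY)[y:y+h,x:x+w]
    g=cv2.resize(g,None,fx=up,fy=up,interpolation=cv2.INTER_CUBIC)
    m=cv2.inRange(g,lo,hi); out=[]
    n,l,st,ce=cv2.connectedComponentsWithStats(m)
    for i in range(1,n):
        a=st[i,4]/up**2
        if amin<a<amax:
            c=cv2.findContours((l==i).astype(np.uint8),0,2)[0][0]
            r=cv2.minAreaRect(c); b=(cv2.boxPoints(r)+.5)/up-.5+[x,y]
            out.append((a,(ce[i]+.5)/up-.5+[x,y],b))
    return out
E
python3 - <<'E'
from m import *
t=load('top0');s=load('side0')
for n,f,b in(('top',t,(200,228,45,45)),('side',s,(288,302,48,32))):
    print(n)
    for a,c,_ in blobs(f,b,0,150,4,300): print(round(a,1),c.round(2))
print('handle')
for n,f,b in(('top',t,(385,238,40,45)),('side',s,(300,205,35,40))):
    g=cv2.cvtColor(f['img'],cv2.COLOR_RGB2GRAY)
    print(n,g[255,392:416] if n=='top' else g[208:235,318], g[240:276,406] if n=='top' else g[222,300:335])
    for a,c,r in blobs(f,b,70,135,40,1200): print(round(a,1),c.round(2),r.round(1).tolist())
E
```

```text
top
84.6 [204.2  231.53]
8.2 [242.83 228.6 ]
14.8 [228.96 238.79]
5.1 [243.57 241.23]
15.2 [209.85 244.1 ]
208.2 [221.56 250.76]
15.1 [233.74 257.66]
35.6 [239.34 266.54]
19.9 [205.21 267.29]
15.1 [214.49 263.03]
side
227.9 [313.58 305.83]
87.9 [310.66 315.93]
49.8 [291.5  327.47]
55.6 [328.12 328.47]
handle
top [162 164 167 167 102  59  63  63 102 130 131 133 133 129 131 130 127 124
 178 233 229 227 228 227] [ 70  82  97 113 119 113 125 125 129 129 129 129 131 128 128 131 128 133
 131 133 135 135 132 131 129 125 131 137 130 134 132 102  69  77 131 203]
669.7 [406.45 251.13] [[384.6, 237.6], [424.4, 237.6], [424.4, 276.1], [384.6, 276.1]]
side [ 96 106 128 145 142 125  99  90  96  96  97  95  92  91  95  96  94  97
  96  92  92  93  93  93  92  90 125] [173 175 177 175 173 181 238 212 111  89  95  92  94  93  95  99  95  96
  95  96  95  95  94  95  97  93  95  86  86  84  81  82  90  92  86]
901.8 [318.02 219.62] [[299.6, 204.6], [334.4, 204.6], [334.4, 244.4], [299.6, 244.4]]
```

Run:
```python
from m import *
t=load('top0');s=load('side0')
H=np.array([[228.96,238.79],[209.85,244.1],[214.49,263.03],[233.74,257.66]])
P=plane(t,H,.048); c=P.mean(0); print('ring holes',P.round(4).tolist(),'c',c.round(4))
for p in P-c: print('ang',np.degrees(np.arctan2(p[1],p[0])).round(2),'r',np.hypot(*p[:2]).round(4))
print('shaft end',plane(t,[[221.56,250.76]],.046))
print('tri ring',tri(t,H.mean(0)[None],s,[[311.2,316.4]]))
g=cv2.cvtColor(t['img'],cv2.COLOR_RGB2GRAY).astype(float)
L=[];R=[]
for r in range(247,269):
    row=g[r]; 
    for x in range(396,405):
        if row[x]<95<=row[x+1]: L.append((x+(95-row[x])/(row[x+1]-row[x]),r))
    for x in range(406,416):
        if row[x]<165<=row[x+1]: R.append((x+(165-row[x])/(row[x+1]-row[x]),r));break
for n,E in(('L',L),('R',R)):
    l=cv2.fitLine(np.array(E,np.float32),cv2.DIST_HUBER,0,.01,.01).ravel(); 
    a=[l[2:]+l[:2]/l[1]*(y-l[3]) for y in(245,271)]
    q=plane(t,a,.095); print(n,len(E),np.round(a,2).tolist(),q.round(4).tolist(),'ang',np.degrees(np.arctan2(*(q[1]-q[0])[[1,0]])))
print('handle tri',tri(t,[[404.9,258]],s,[[318.6,212]]), plane(t,[[404.9,258]],.095),plane(s,[[318.6,212]],.095))
col=g[236:280,403:408].mean(1).round(); print(col)
```

```text
ring holes [[0.559, 0.1163, 0.048], [0.5482, 0.1453, 0.048], [0.5191, 0.1346, 0.048], [0.5299, 0.1055, 0.048]] c [0.5391 0.1254 0.048 ]
ang -24.64 r 0.0219
ang 65.24 r 0.0219
ang 155.37 r 0.022
ang -114.7 r 0.0219
shaft end [[0.53956316 0.12609791 0.046     ]]
tri ring (array([0.53924544, 0.12505257, 0.04955125]), np.float64(0.0009998872981366567))
L 22 [[400.5, 245.0], [399.04998779296875, 271.0]] [[0.56, -0.1454, 0.095], [0.5212, -0.1454, 0.095]] ang -179.99432588285643
R 22 [[410.3399963378906, 245.0], [408.8500061035156, 271.0]] [[0.5612, -0.1599, 0.095], [0.5223, -0.1597, 0.095]] ang 179.73177657163194
handle tri (array([ 0.54127712, -0.15285304,  0.09561283]), np.float64(0.0005107844028943566)) [[ 0.54113481 -0.15289875  0.095     ]] [[ 0.54157238 -0.15410442  0.095     ]]
[ 89.  80.  82.  77.  77.  87. 109. 138. 118. 115. 126. 127. 128. 129.
 130. 128. 130. 128. 130. 131. 129. 130. 131. 130. 132. 132. 132. 131.
 130. 129. 129. 131. 131. 132. 131. 106.  74.  89. 113. 139. 181. 220.
 231. 230.]
```

Housing centre is about (0.539, 0.125) at height about 0.049, with holes at −24.6° + 90k°. The spanner handle's centre is about (0.541, −0.153), long side along world x, top at 0.096. Now moving: first turn yaw by +21.4°, then travel.

Request:
arm_command --increments '[0,0,-0.934,0,0,0,-1,0,0,-0.934,0,0,0,-1,0,0,-0.934,0,0,0,-1,0,0,-0.934,0,0,0,-1,0,0,0,-0.4,-1,0,-1,0,0,0,-0.4,-1,0,-1,0,0,0,-0.4,-1,0,-1,0,0,0,-0.4,-1,0,-1,0,0,0,-0.4,-1,0,-1,0,0,0,-0.4,-1,0,-1,0,0,0,-0.4,-1,0,-1,0,0,0,-0.4,-1,0,-1,0,0,0,-0.4,-1,0,-1,0,0,0,-0.4,-1,0,-1,0,0,0,-0.4,-1,0,-1,0,0,0,-0.4,-1,0,-1,0,0,0,-0.4,-1,0,-1,0,0,0,-0.4,-1,0,-1,0,0,0,-0.4,-1,0,-1,0,0,0,-0.4,-1,0,-1]' --force 40

```text
clock: 1.77
tcp_pos: [0.3654, 0.284, 0.2311]
eef_rot: [-0.0, -3.141, 0.0]
contact_force: [-0.3, 0.3, 0.4]
finger_gap: 0.0852
grasp_force: 0.0
```

Request:
arm_command --increments '[0,0,0,-0.44,-1,0,-1,0,0,0,-0.44,-1,0,-1,0,0,0,-0.44,-1,0,-1,0,0,0,-0.44,-1,0,-1,0,0,0,-0.44,-1,0,-1,0,0,0,-0.44,-1,0,-1,0,0,0,-0.44,-1,0,-1,0,0,0,-0.44,-1,0,-1,0,0,0,-0.44,-1,0,-1,0,0,0,-0.44,-1,0,-1,0,0,0,-0.44,-1,0,-1,0,0,0,-0.44,-1,0,-1,0,0,0,-0.44,-1,0,-1,0,0,0,-0.44,-1,0,-1,0,0,0,-0.44,-1,0,-1,0,0,0,-0.44,-1,0,-1,0,0,0,-0.44,-1,0,-1,0,0,0,-0.44,-1,0,-1,0,0,0,0,-0.9,0,-1,0,0,0,0,-0.9,0,-1]'

```text
clock: 3.43
tcp_pos: [0.5237, -0.112, 0.231]
eef_rot: [-0.0, -3.141, -0.0]
contact_force: [0.0, 0.7, -0.4]
finger_gap: 0.0855
grasp_force: 0.0
```

```bash
python3 -c "
from h import *
o=telemetry.observe();print(o['tcp_pos'],o['eef_rot'])"
```

```text
[ 0.52371767 -0.11196633  0.23096704] [-4.42227847e-04 -3.14115407e+00 -1.70828681e-04]
```

Request:
arm_command --increments '[0,0,0,-0.43,-0.7,0,-1,0,0,0,-0.43,-0.7,0,-1,0,0,0,0,-0.65,0,-1,0,0,0,0,0,1,-1,0,0,0,0,0,1,-1,0,0,0,0,0,1,-1,0,0,0,0,0,1,-1,0,0,0,0,0,1,-1,0,0,0,0,0,0.8,-1,0,0,0,0,0,0.8,-1,0,0,0,0,0,0.8,-1,0,0,0,0,0,0.8,-1,0,0,0,0,0,0.7,-1,0,0,0,0,0,0,-1]' --force 60

```text
clock: 4.6
tcp_pos: [0.5393, -0.1515, 0.0509]
eef_rot: [-0.0, -3.138, -0.002]
contact_force: [-0.1, -0.2, -0.2]
finger_gap: 0.0852
grasp_force: 0.0
```

Request:
arm_command --increments '[0,0,0,-0.08,-0.05,-0.1,-1,0,0,0,0,0,0,1,0,0,0,0,0,0,1,0,0,0,0,0,0,1,0,0,0,0,0,0,1,0,0,0,0,0,0,1,0,0,0,0,0,0,1,0,0,0,0,0,0,1,0,0,0,0,0,0,1]' --force 60

```text
clock: 5.35
tcp_pos: [0.5426, -0.153, 0.0558]
eef_rot: [0.0, 3.141, -0.0]
contact_force: [-1.6, 0.6, 7.3]
finger_gap: 0.0154
grasp_force: 58.6
```

```bash
python3 -c "
from h import *
o=telemetry.observe();print(o)"
```

```text
{'clock': 5.35, 'qpos': array([-3.28609260e-01,  5.96850112e-01,  1.93725224e+00,  4.07772965e-05,
        6.06906750e-01, -1.89919612e+00]), 'dq': array([ 2.17864710e-04, -8.10271416e-04, -1.24666774e-03, -2.37507587e-05,
        1.06139305e-03,  4.01537800e-04]), 'joint_efforts': array([ 4.32504562e-02, -8.57758498e+01, -2.55230856e+01, -5.83865214e-02,
       -4.60206550e-01, -7.08937179e-02]), 'tcp_pos': array([ 0.54258033, -0.15298246,  0.0557713 ]), 'eef_rot': array([ 3.81570180e-04,  3.14103277e+00, -2.61093372e-04]), 'contact_force': array([-1.60437165,  0.56681997,  7.32279994]), 'torque': array([ 0.12328842,  0.17549343, -0.02122439]), 'grasp_force': 58.64115536212921, 'finger_gap': 0.01537561515434873}
```

Request:
arm_command --increments '[0,0,0,0,0,-0.5,1,0,0,0,0,0,-1,1,0,0,0,0,0,-1,1,0,0,0,0,0,-1,1,0,0,0,0,0,-1,1,0,0,0,0.1,0.5,-0.5,1,0,0,0,0,1,0,1,0,0,0,0,1,0,1,0,0,0,0,1,0,1,0,0,0,0,1,0,1,0,0,0,0,1,0,1,0,0,0,0,1,0,1,0,0,0,0,1,0,1,0,0,0,0,1,0,1,0,0,0,0,1,0,1,0,0,0,0,1,0,1,0,0,0,0,1,0,1,0,0,0,0,1,0,1,0,0,0,0,1,0,1,0,0,0,0,0.38,0,1]'

```text
clock: 7.02
tcp_pos: [0.5397, 0.1271, 0.1554]
eef_rot: [0.002, -3.141, -0.001]
contact_force: [-0.4, 0.5, -2.1]
finger_gap: 0.0152
grasp_force: 58.8
```

Request:
arm_command --increments '[0,0,0.86,0,0,0,1,0,0,0.86,0,0,0,1,0,0,0.86,0,0,0,1,0,0,0.86,0,0,0,1,0,0,0.86,0,0,0,1,0,0,0,0,0,1,1,0,0,0,0,0,1,1,0,0,0,0,0,0.3,1,0,0,0,0,0,0,1,0,0,0,0,0,0,1]'

```text
clock: 7.85
tcp_pos: [0.5402, 0.1246, 0.1095]
eef_rot: [-0.67, -3.069, 0.0]
contact_force: [-0.1, -0.1, -2.3]
finger_gap: 0.0152
grasp_force: 58.7
```

Run:
```python
from h import *
o=telemetry.observe();print(o['tcp_pos'],o['eef_rot'],o['contact_force'],o['torque'],o['finger_gap'])
s=grab('side','side1');t=grab('top','top1')
save(cv2.resize(s['img'][230:360,240:413],(800,600),interpolation=cv2.INTER_CUBIC),'ins')
```

```text
[0.5402142  0.12457403 0.10950714] [-6.70344951e-01 -3.06851921e+00  4.89377999e-04] [-0.10158377 -0.10897902 -2.30578432] [-0.03205685 -0.03728412  0.03323841] 0.015237598366209928
```

View pics/ins.png

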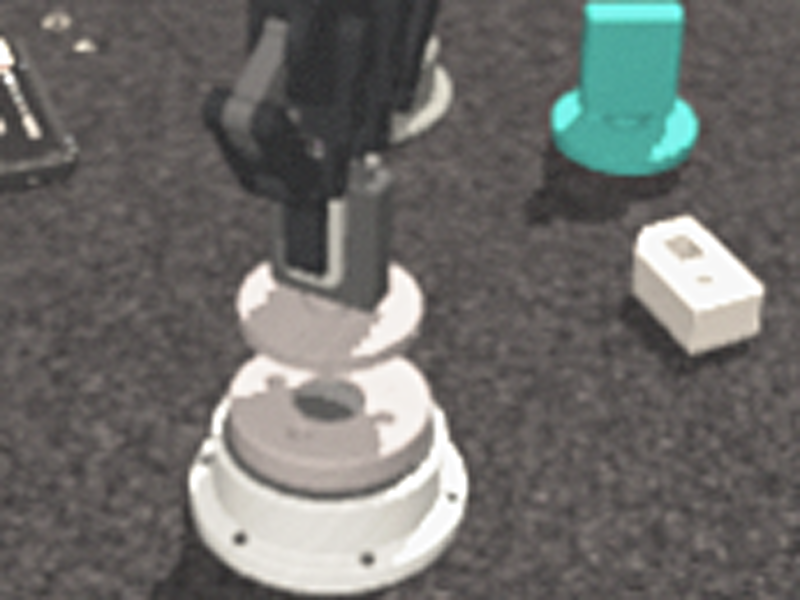

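The side crop shows the spanner upright in the jaws above the ring: disc edges at about x 237 and 423, ring edges at about 230 and 434. Next I measure the offset from edge profiles.

Run:
```python
from m import *
s=load('side1');g=cv2.cvtColor(s['img'],cv2.COLOR_RGB2GRAY).astype(float)
def edges(r,a,b,th=110):
    row=g[r]; i=[x for x in range(a,b) if row[x]>th]
    l,h=i[0],i[-1]
    return l-1+(th-row[l-1])/(row[l]-row[l-1]), h+(row[h]-th)/(row[h]-row[h+1])
for r in range(291,302): print('disc',r,np.round(edges(r,285,338),2), end=' ')
print()
for r in range(311,318): print('ring',r,np.round(edges(r,282,340,120),2), g[r,284:294].astype(int))
for P in([.5393,.1252,.048],[.5393,.1252,.0917],[.5393,.1252,.0837]): print(P,proj(s,P).round(2))
a=proj(s,[[.5393,.1252,.09],[.5403,.1252,.09],[.5393,.1262,.09]]);print(a-a[0])
th=np.linspace(0,2*np.pi,200)
for rr,z in((.032,.0917),(.032,.0837),(.036,.048),(.036,.036)):
    q=proj(s,np.c_[.5393+rr*np.cos(th),.1252+rr*np.sin(th),0*th+z]);print(z,q.min(0).round(2),q.max(0).round(2))
```

```text
disc 291 [291.39 330.4 ] disc 292 [291.   330.79] disc 293 [290.32 331.22] disc 294 [290.3  331.52] disc 295 [290.17 331.52] disc 296 [290.16 331.61] disc 297 [290.28 331.61] disc 298 [290.92 331.26] disc 299 [291.   330.86] disc 300 [291.1  330.58] disc 301 [291.44 330.41] 
ring 311 [290.05 331.49] [ 93  93  87  81  84  80 115 208 244 243]
ring 312 [289.35 331.95] [ 90  96  93  82  73  91 175 241 246 242]
ring 313 [289.07 332.64] [ 94 100  94  80  68 112 222 247 244 243]
ring 314 [288.62 332.87] [ 89  90  84  80  82 143 234 247 245 244]
ring 315 [288.03 333.15] [ 85  78  77  86 118 179 225 232 232 230]
ring 316 [287.25 333.64] [ 74  73  71  97 189 213 187 173 170 174]
ring 317 [286.54 334.43] [ 82  72  82 152 237 227 171 165 169 170]
[0.5393, 0.1252, 0.048] [[311.45 317.26]]
[0.5393, 0.1252, 0.0917] [[311.79 296.  ]]
[0.5393, 0.1252, 0.0837] [[311.72 299.97]]
[[ 0.          0.        ]
 [-0.6208115  -0.02767395]
 [-0.03584361  0.37515092]]
0.0917 [291.85 284.34] [331.7  308.38]
0.0837 [291.88 288.25] [331.54 312.42]
0.048 [289.59 303.83] [333.28 331.6 ]
0.036 [289.65 309.39] [333.04 337.34]
```

Request:
arm_command --increments '[0,0,0,0,0,0.6,1,0,0,0,0,0,0.6,1,0,0,0,0,0,0.1,1,0,0,0,0,0,0.05,1,0,0,0,0,0,0.03,1,0,0,0,0,0,0.03,1]'

```text
clock: 8.45
tcp_pos: [0.5409, 0.1248, 0.0818]
eef_rot: [0.67, 3.068, 0.001]
contact_force: [-0.5, 0.2, -3.0]
finger_gap: 0.0155
grasp_force: 58.8
```

Request:
arm_command --increments '[0,0,0,0,0,0.03,1,0,0,0,0,0,0.03,1,0,0,0,0,0,0,1]'

```text
clock: 8.7
tcp_pos: [0.5405, 0.1247, 0.0801]
eef_rot: [0.671, 3.069, 0.0]
contact_force: [0.1, 0.5, -3.4]
finger_gap: 0.0157
grasp_force: 58.8
```

Request:
arm_command --increments '[0,0,0,0,0,0.03,1,0,0,0,0,0,0.03,1,0,0,0,0,0,0,1]'

```text
clock: 8.95
tcp_pos: [0.5404, 0.1246, 0.0786]
eef_rot: [-0.671, -3.069, 0.0]
contact_force: [0.1, -1.1, -1.8]
finger_gap: 0.0152
grasp_force: 58.8
```

Request:
arm_command --increments '[0,0,0,0,0,0.03,1,0,0,0,0,0,0.03,1,0,0,0,0,0,0,1]'

```text
clock: 9.2
tcp_pos: [0.5404, 0.1247, 0.0774]
eef_rot: [-0.67, -3.069, 0.0]
contact_force: [-0.2, -0.3, -2.8]
finger_gap: 0.0153
grasp_force: 58.8
```

Request:
arm_command --increments '[0,0,0,0,0,0.04,1,0,0,0,0,0,0.04,1,0,0,0,0,0,0,1]'

```text
clock: 9.45
tcp_pos: [0.5403, 0.1246, 0.0757]
eef_rot: [-0.671, -3.069, 0.0]
contact_force: [0.1, 0.5, -2.9]
finger_gap: 0.0153
grasp_force: 58.8
```

Request:
arm_command --increments '[0,0,0,0,0,0.03,1,0,0,0,0,0,0.03,1,0,0,0,0,0,0,1]'

```text
clock: 9.7
tcp_pos: [0.5404, 0.1246, 0.0746]
eef_rot: [-0.671, -3.069, 0.0]
contact_force: [-0.1, -0.5, -3.0]
finger_gap: 0.0154
grasp_force: 58.8
```

Run:
```python
from h import *
o=telemetry.observe();print(o['tcp_pos'],o['eef_rot'],o['contact_force'],o['torque'])
```

```text
[0.54042891 0.12463604 0.07461283] [-6.70565957e-01 -3.06919121e+00  4.43457213e-05] [-0.076651   -0.5135076  -3.03233388] [-0.05748243  0.0120818  -0.04649973]
```

Request:
arm_command --increments '[0,0,0,0,0,0.03,1,0,0,0,0,0,0.015,1,0,0,0,0,0,0,1]'

```text
clock: 9.95
tcp_pos: [0.5405, 0.1247, 0.0738]
eef_rot: [0.671, 3.069, 0.0]
contact_force: [0.2, -0.1, -2.6]
finger_gap: 0.0158
grasp_force: 59.1
```

Run:
```python
from h import *
o=telemetry.observe();print(o['tcp_pos'],o['eef_rot'],o['contact_force'],o['torque'])
s=grab('side','side2')
save(cv2.resize(s['img'][250:360,240:387],(800,600),interpolation=cv2.INTER_CUBIC),'in2')
```

```text
[0.54045244 0.12466228 0.07378967] [6.70529409e-01 3.06917025e+00 4.19793476e-06] [ 0.22972361 -0.12839648 -2.63446348] [-0.01162916  0.02023812  0.00367569]
```

View pics/in2.png

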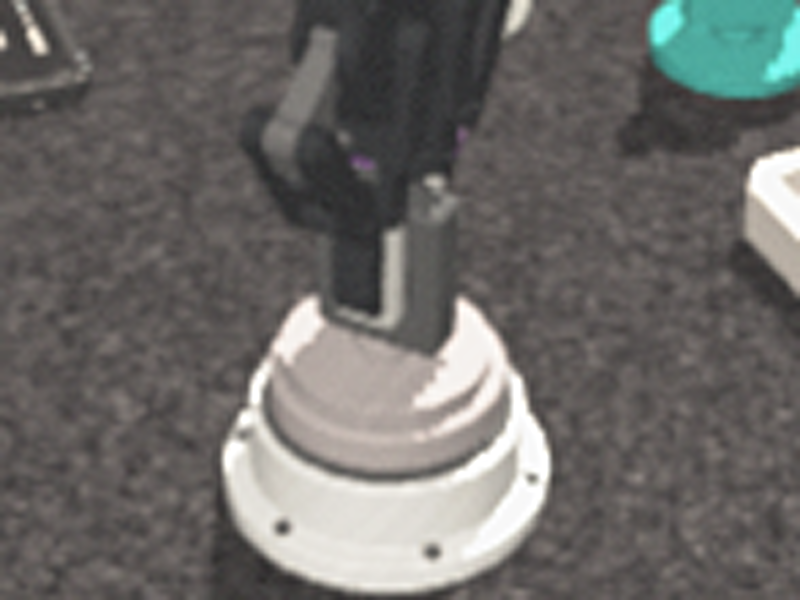

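The picture shows the disc (centre about (390,360)) lying on the ring's face and concentric with it, so the prongs are in. One more small step to feel the seat.

Request:
arm_command --increments '[0,0,0,0,0,0.02,1,0,0,0,0,0,0,1]'

```text
clock: 10.17
tcp_pos: [0.5405, 0.1247, 0.0737]
eef_rot: [0.67, 3.069, 0.0]
contact_force: [-1.7, -0.6, 4.5]
finger_gap: 0.0152
grasp_force: 60.1
```

Request:
arm_command --increments '[0,0,0,0,0,0.02,1,0,0,0,0,0,0,1]'

```text
clock: 10.33
tcp_pos: [0.5405, 0.1247, 0.0737]
eef_rot: [0.67, 3.069, 0.0]
contact_force: [-3.5, -0.5, 12.0]
finger_gap: 0.015
grasp_force: 61.2
```

Seated with about 14 N of contact. I'll back off slightly and turn clockwise (+ about tool z), with a small compensation for the grip offset.

Request:
arm_command --increments '[0,0,0,0,0,-0.025,1,0,0,0.3,0,-0.002,0,1,0,0,0.5,0,-0.004,0,1,0,0,0.5,0,-0.004,0,1,0,0,0,0,0,0,1]'

```text
clock: 10.75
tcp_pos: [0.5404, 0.1244, 0.0737]
eef_rot: [0.872, 3.018, -0.0]
contact_force: [-2.0, -3.4, 4.9]
finger_gap: 0.0152
grasp_force: 60.0
```

```bash
cat > o.py <<'E'
from h import *
from scipy.spatial.transform import Rotation as R
o=telemetry.observe();y=R.from_rotvec(o['eef_rot']).as_matrix()[:,1]
print(o['tcp_pos'].round(4),'yaw',(np.arctan2(y[1],y[0])-np.pi/2).round(4),o['contact_force'].round(1),o['torque'].round(3),o['finger_gap'],o['qpos'][5])
E
python3 o.py
```

```text
[0.5404 0.1244 0.0737] yaw -0.5627 [-2.  -3.4  4.9] [-0.442  0.364 -0.046] 0.015215237030404187 -0.8362595979069636
```

Request:
arm_command --increments '[0,0,0.5,0,-0.004,-0.01,1,0,0,0.5,0,-0.004,0,1,0,0,0.5,0,-0.004,0,1,0,0,0.5,0,-0.004,0,1,0,0,0,0,0,0,1]'

```text
clock: 11.17
tcp_pos: [0.5401, 0.1241, 0.0737]
eef_rot: [-1.167, -2.917, 0.0]
contact_force: [-1.5, -2.8, 2.5]
finger_gap: 0.0152
grasp_force: 59.6
```

```bash
python3 o.py
```

```text
[0.5401 0.1241 0.0737] yaw -0.7611 [-1.5 -2.8  2.5] [-0.562  0.202  0.072] 0.0152054311250692 -0.6383622367520939
```

Request:
arm_command --increments '[0,0,0.4,0,-0.004,0,1,0,0,0.4,0,-0.004,0,1,0,0,0.4,0,-0.004,0,1,0,0,0.3,0,-0.003,0,1,0,0,0.3,0,-0.003,0,1,0,0,0,0,0,0,1]'

```text
clock: 11.67
tcp_pos: [0.54, 0.124, 0.0737]
eef_rot: [1.421, 2.802, 0.0]
contact_force: [-0.8, -2.5, 2.3]
finger_gap: 0.0156
grasp_force: 59.5
```

```bash
python3 o.py
```

```text
[0.54   0.124  0.0737] yaw -0.9389 [-0.8 -2.5  2.3] [-0.323  0.128 -0.023] 0.015556086484166976 -0.46086534594008083
```

Request:
arm_command --increments '[0,0,0.3,0,-0.003,0,1,0,0,0.3,0,-0.003,0,1,0,0,0.3,0,-0.003,0,1]'

```text
clock: 11.92
tcp_pos: [0.5399, 0.1239, 0.0737]
eef_rot: [1.545, 2.735, 0.0]
contact_force: [0.4, -0.7, 0.8]
finger_gap: 0.0155
grasp_force: 59.4
```

```bash
echo "print(o['joint_efforts'][5])">>o.py; python3 o.py
```

```text
[0.5399 0.1239 0.0737] yaw -1.0281 [ 0.4 -0.7  0.8] [-0.231  0.044  0.116] 0.015510131813777061 -0.3717775422647139
-1.0569681599736214
```

Request:
arm_command --increments '[0,0,0.2,0,-0.002,0,1,0,0,0.2,0,-0.002,0,1,0,0,0,0,0,0,1]'

```text
clock: 12.17
tcp_pos: [0.5399, 0.1239, 0.0737]
eef_rot: [1.602, 2.702, 0.0]
contact_force: [1.2, -0.2, 1.1]
finger_gap: 0.0155
grasp_force: 59.4
```

```bash
python3 o.py
```

```text
[0.5399 0.1239 0.0737] yaw -1.0701 [ 1.2 -0.2  1.1] [-0.06  -0.12   0.066] 0.015460572863441864 -0.32991511959016584
0.7118712924420834
```

Request:
arm_command --increments '[0,0,0.2,0,-0.002,0,1,0,0,0.2,0,-0.002,0,1,0,0,0,0,0,0,1]'

```text
clock: 12.42
tcp_pos: [0.5398, 0.1239, 0.0737]
eef_rot: [1.658, 2.668, 0.0]
contact_force: [2.6, 0.3, 1.4]
finger_gap: 0.0158
grasp_force: 59.3
```

```bash
python3 o.py
```

```text
[0.5398 0.1239 0.0737] yaw -1.1117 [2.6 0.3 1.4] [ 0.136 -0.268  0.023] 0.01580660086240491 -0.2883630844436914
0.7052532769739628
```

Request:
arm_command --increments '[0,0,0.2,0,-0.002,0,1,0,0,0.2,0,-0.002,0,1,0,0,0,0,0,0,1]'

```text
clock: 12.67
tcp_pos: [0.5398, 0.1239, 0.0738]
eef_rot: [1.711, 2.634, 0.001]
contact_force: [2.9, 2.0, -0.5]
finger_gap: 0.0155
grasp_force: 59.3
```

```bash
python3 o.py
```

```text
[0.5398 0.1239 0.0738] yaw -1.1521 [ 2.9  2.  -0.5] [ 0.219 -0.435  0.09 ] 0.015490974665980298 -0.247941819165858
0.7291694730520248
```

Request:
arm_command --increments '[0,0,0.2,0,-0.002,0,1,0,0,0.2,0,-0.002,0,1,0,0,0,0,0,0,1]'

```text
clock: 12.92
tcp_pos: [0.5397, 0.1238, 0.0738]
eef_rot: [1.764, 2.599, 0.001]
contact_force: [3.4, 2.7, 0.3]
finger_gap: 0.015
grasp_force: 59.3
```

```bash
python3 o.py
```

```text
[0.5397 0.1238 0.0738] yaw -1.1922 [3.4 2.7 0.3] [ 0.354 -0.602  0.079] 0.015014418218745478 -0.20785598517487602
0.735305417329073
```

Request:
arm_command --increments '[0,0,0.2,0,-0.002,0,1,0,0,0.2,0,-0.002,0,1,0,0,0,0,0,0,1]'

```text
clock: 13.17
tcp_pos: [0.5396, 0.1238, 0.0738]
eef_rot: [1.815, 2.564, 0.001]
contact_force: [3.6, 2.6, 0.4]
finger_gap: 0.0153
grasp_force: 59.3
```

```bash
python3 o.py
```

```text
[0.5396 0.1238 0.0738] yaw -1.2322 [3.6 2.6 0.4] [ 0.439 -0.794  0.083] 0.015274862576974446 -0.16789721084116865
0.7390004955232143
```

Request:
arm_command --increments '[0,0,0.2,0,0,0,1,0,0,0.2,0,0,0,1,0,0,0,0,0,0,1]'

```text
clock: 13.42
tcp_pos: [0.5397, 0.1238, 0.0738]
eef_rot: [1.864, 2.528, 0.001]
contact_force: [6.2, 2.2, 0.8]
finger_gap: 0.0154
grasp_force: 59.4
```

```bash
python3 o.py
python3 - <<'E'
from h import *
s=grab('side','side3')
save(cv2.resize(s['img'][250:360,240:387],(800,600),interpolation=cv2.INTER_CUBIC),'in3')
E
```

```text
[0.5397 0.1238 0.0738] yaw -1.271 [6.2 2.2 0.8] [ 0.514 -0.872  0.73 ] 0.015384169113067619 -0.1287875540253874
1.507701426744461
```

View pics/in3.png

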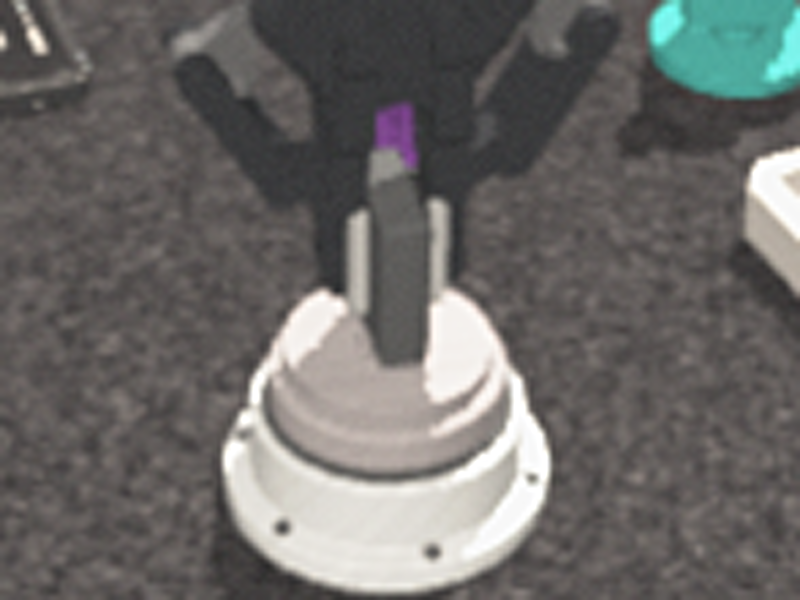

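Torque jumped to 0.73 N m, so the stop is reached; the picture shows the spanner still seated with the disc flush on the ring. I hold briefly, relax by the play, and withdraw straight up.

Request:
arm_command --increments '[0,0,0,0,0,0,1,0,0,-0.2,0,0,0,1,0,0,-0.15,0,0,0,1,0,0,0,0,0,0,1]'

```text
clock: 13.8
tcp_pos: [0.5395, 0.1238, 0.0737]
eef_rot: [1.818, 2.562, 0.0]
contact_force: [4.0, 2.4, 0.3]
finger_gap: 0.0152
grasp_force: 59.4
```

```bash
python3 o.py
```

```text
[0.5395 0.1238 0.0737] yaw -1.2345 [4.  2.4 0.3] [ 0.418 -0.796  0.083] 0.015184729361304102 -0.16563754196093672
-0.45102624222636223
```

Request:
arm_command --increments '[0,0,0,0.003,0.02,0,1,0,0,0,0.003,0.015,-0.05,1,0,0,0,0,0,-0.1,1,0,0,0,0,0,-0.15,1,0,0,0,0,0,-0.2,1,0,0,0,0,0,-0.2,1]'

```text
clock: 14.3
tcp_pos: [0.5393, 0.1239, 0.0879]
eef_rot: [-1.819, -2.56, 0.002]
contact_force: [-0.7, -0.9, -1.7]
finger_gap: 0.0151
grasp_force: 58.9
```

```bash
python3 o.py
```

```text
[0.5393 0.1239 0.0879] yaw -1.2354 [-0.7 -0.9 -1.7] [ 0.024  0.05  -0.003] 0.015063782742429387 -0.1643354218707319
0.0039983254100661725
```

Request:
arm_command --increments '[0,0,0,0,0,-0.8,1,0,0,0,0,0,-0.8,1,0,0,-0.95,0,0,-0.6,1,0,0,-0.95,0,0,-0.6,1,0,0,-0.95,0,0,-0.6,1,0,0,-0.95,0,0,0,1,0,0,-0.95,0,0,0,1,0,0,-0.95,0,0,0,1,0,0,-0.95,0,0,0,1,0,0,-0.95,0,0,0,1,0,0,-0.95,0,0,0,1,0,0,-0.95,0,0,0,1,0,0,-0.95,0,0,0,1,0,0,-0.95,0,0,0,1,0,0,-0.95,0,0,0,1,0,0,0,0,0,0,1]'

```text
clock: 15.63
tcp_pos: [0.5395, 0.1239, 0.1559]
eef_rot: [0.007, -3.141, 0.0]
contact_force: [0.3, 0.7, -2.8]
finger_gap: 0.0154
grasp_force: 59.0
```

Request:
arm_command --increments '[0,0,0,0,-0.5,0,1,0,0,0,0,-1,0,1,0,0,0,0,-1,0,1,0,0,0,0,-1,0,1,0,0,0,0,-1,0,1,0,0,0,0,-1,0,1,0,0,0,0,-1,0,1,0,0,0,0,-1,0,1,0,0,0,0,-1,0,1,0,0,0,0,-1,0,1,0,0,0,0,-1,0,1,0,0,0,0,-1,0,1,0,0,0,0,-1,0,1,0,0,0,0,-0.7,0,1,0,0,0,-0.16,-0.6,0,1,0,0,0,0,0,0,1,0,0,0,0,0,0,1]'

```text
clock: 17.05
tcp_pos: [0.5432, -0.1523, 0.1557]
eef_rot: [-0.004, -3.142, -0.0]
contact_force: [-0.3, 0.8, -3.0]
finger_gap: 0.0152
grasp_force: 59.0
```

```bash
python3 o.py
python3 - <<'E'
from m import *
s=grab('side','side4');t=grab('top','top4')
# hole check
H=[c for a,c,_ in blobs(t,(200,228,45,45),0,150,12,18)]
P=plane(t,H,.048);c=P.mean(0);print(c)
for p in P-c: print('ang',np.degrees(np.arctan2(p[1],p[0])).round(2),'r',np.hypot(*p[:2]).round(4))
a=cv2.resize(s['img'][180:270,270:365],(400,380),interpolation=cv2.INTER_CUBIC);b=cv2.resize(t['img'][220:300,355:440],(400,380),interpolation=cv2.INTER_CUBIC)
save(np.hstack([a,b]),'pl')
E
```

```text
[ 0.5432 -0.1523  0.1557] yaw -0.0023 [-0.3  0.8 -3. ] [0.02  0.    0.022] 0.015185844389418562 -1.895774341474339
-0.2231573173776269Traceback (most recent call last):
  File "<stdin>", line 5, in <module>
  File "h.py", line 14, in plane
    c,d=ray(f,uv); return c+d*((z-c[2])/d[:,2])[:,None]
        ~~~^^^^^^
  File "h.py", line 10, in ray
    p=cv2.undistortPoints(np.array(uv,float).reshape(-1,1,2),K(f),f['dist']).reshape(-1,2)
      ~~~~~~~~~~~~~~~~~~~^^^^^^^^^^^^^^^^^^^^^^^^^^^^^^^^^^^^^^^^^^^^^^^^^^^
cv2.error: OpenCV(4.12.0) /io/opencv/modules/calib3d/src/undistort.dispatch.cpp:347: error: (-215:Assertion failed) CV_IS_MAT(_src) && CV_IS_MAT(_dst) && (_src->rows == 1 || _src->cols == 1) && (_dst->rows == 1 || _dst->cols == 1) && _src->cols + _src->rows - 1 == _dst->rows + _dst->cols - 1 && (CV_MAT_TYPE(_src->type) == CV_32FC2 || CV_MAT_TYPE(_src->type) == CV_64FC2) && (CV_MAT_TYPE(_dst->type) == CV_32FC2 || CV_MAT_TYPE(_dst->type) == CV_64FC2) in function 'cvUndistortPointsInternal'
```

Run:
```python
from m import *
s=load('side4');t=load('top4')
for th in(60,80,100,120):
    print(th,[(round(a,1),c.round(2).tolist()) for a,c,_ in blobs(t,(203,230,40,42),0,th,3,300)])
z=lambda i,x,y,w,h:cv2.resize(i[y:y+h,x:x+w],(400,300),interpolation=cv2.INTER_CUBIC)
save(np.vstack([np.hstack([z(s['img'],265,180,120,90),z(t['img'],345,210,120,90)]),np.hstack([z(t['img'],180,215,100,75),z(s['img'],262,285,100,75)])]),'pl')
```

```text
60 [(np.float64(3.3), [203.26, 233.77])]
80 [(np.float64(20.2), [204.66, 231.66])]
100 [(np.float64(22.7), [204.86, 231.65])]
120 [(np.float64(24.4), [204.99, 231.69]), (np.float64(6.1), [218.29, 237.76]), (np.float64(6.8), [235.31, 246.75]), (np.float64(6.2), [208.76, 255.01]), (np.float64(6.1), [225.7, 264.28])]
```

View pics/pl.png

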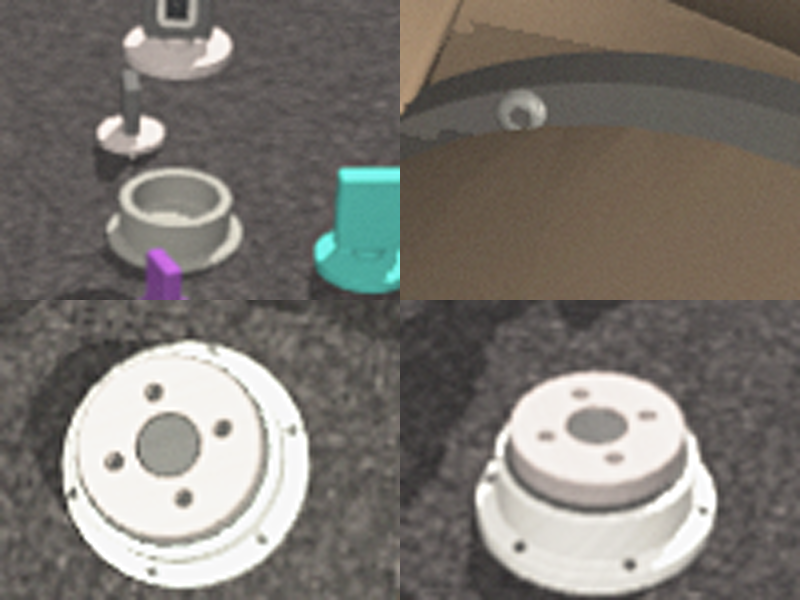

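The crops show the cup empty at about (317,238) in the side view, with the spanner disc hanging upright above it at about (318,194). The ring's holes have turned. Next: check the ring turn and the cup's x against the disc's.

Run:
```python
from m import *
s=load('side4');t=load('top4')
P=plane(t,[[218.29,237.76],[235.31,246.75],[208.76,255.01],[225.7,264.28]],.048);c=P.mean(0)
for p in P-c: print('ang',np.degrees(np.arctan2(p[1],p[0])).round(2),'r',np.hypot(*p[:2]).round(4))
g=cv2.cvtColor(s['img'],cv2.COLOR_RGB2GRAY).astype(int)
def ed(r,a,b,th):
    i=[x for x in range(a,b) if g[r,x]>th];l,h=i[0],i[-1]
    return round(l-1+(th-g[r,l-1])/(g[r,l]-g[r,l-1]),2),round(h+(g[r,h]-th)/(g[r,h]-g[r,h+1]),2)
print('disc',[ed(r,296,345,110) for r in range(191,199)])
print('cup',[ed(r,296,340,115) for r in range(234,246)])
th=np.linspace(0,6.283,300)
for n,rr,z in(('disc top',.032,.138),('disc bot',.032,.130),('rim',.0355,.030)):
    q=proj(s,np.c_[.541+rr*np.cos(th),-.153+rr*np.sin(th),0*th+z]);print(n,q[q[:,0].argmin()].round(2),q[q[:,0].argmax()].round(2),q.min(0)[1].round(1),q.max(0)[1].round(1))
q=proj(s,np.c_[.541+.028*np.cos(th),-.153+.028*np.sin(th),0*th+.03]);print('inner',q.min(0),q.max(0))
print(g[225:262,318])
```

```text
ang 22.0 r 0.0219
ang -67.75 r 0.0217
ang 112.02 r 0.0216
ang -158.31 r 0.022
disc [(np.float64(301.3), np.float64(334.0)), (np.float64(301.03), np.float64(334.67)), (np.float64(301.06), np.float64(334.77)), (np.float64(301.36), np.float64(334.73)), (np.float64(301.78), np.float64(334.45)), (np.float64(301.81), np.float64(334.05)), (np.float64(302.0), np.float64(333.63)), (np.float64(302.43), np.float64(332.74))]
cup [(np.float64(302.17), np.float64(331.63)), (np.float64(301.19), np.float64(332.69)), (np.float64(300.47), np.float64(333.55)), (np.float64(300.22), np.float64(333.85)), (np.float64(300.07), np.float64(334.32)), (np.float64(299.84), np.float64(334.57)), (np.float64(300.24), np.float64(334.63)), (np.float64(300.38), np.float64(334.31)), (np.float64(300.93), np.float64(333.68)), (np.float64(301.29), np.float64(333.23)), (np.float64(298.07), np.float64(335.48)), (np.float64(297.33), np.float64(336.44))]
disc top [303.22 193.09] [335.33 193.64] 186.3 200.6
disc bot [303.2  196.69] [335.19 197.23] 189.8 204.2
rim [301.29 239.69] [335.21 240.06] 231.1 248.6
inner [304.87174834 232.87678265] [331.62288134 246.70236833]
[100  98  96  89  85 150 213 172 133 135 136 136 136 138 141 147 138 136
 150 185 212 210 200 140 131 134 134 134 133 134 133 131 132 135 139 148
 131]
```

Ring turned 0.753 rad to the stop. Disc and cup agree after a −0.6 mm shift in x, so I go down to the pickup pose.

Request:
arm_command --increments '[0,0,-0.02,0.03,-0.035,0.4,1,0,0,0,0,0,1,1,0,0,0,0,0,1,1,0,0,0,0,0,1,1,0,0,0,0,0,0.8,1,0,0,0,0,0,0.3,1,0,0,0,0,0,0.1,1,0,0,0,0,0,0.1,1,0,0,0,0,0,0,1]'

```text
clock: 17.9
tcp_pos: [0.5429, -0.1525, 0.0621]
eef_rot: [-0.003, 3.141, -0.0]
contact_force: [-0.2, 1.1, -1.8]
finger_gap: 0.0155
grasp_force: 59.0
```

Request:
arm_command --increments '[0,0,0,0,0,0.1,1,0,0,0,0,0,0.1,1,0,0,0,0,0,0,1]'

```text
clock: 18.15
tcp_pos: [0.5427, -0.1527, 0.0579]
eef_rot: [-0.003, 3.141, -0.0]
contact_force: [-1.0, -1.3, -4.1]
finger_gap: 0.0153
grasp_force: 59.0
```

```bash
python3 o.py
```

```text
[ 0.5427 -0.1527  0.0579] yaw 0.0018 [-1.  -1.3 -4.1] [ 0.018 -0.013  0.025] 0.01531634709127718 -1.9006502127181555
0.001058395573636517
```

Request:
arm_command --increments '[0,0,0,0,0,0.06,1,0,0,0,0,0,0.04,1,0,0,0,0,0,0,1]'

```text
clock: 18.4
tcp_pos: [0.5426, -0.1527, 0.0558]
eef_rot: [-0.003, 3.141, -0.0]
contact_force: [0.3, -0.4, -2.7]
finger_gap: 0.0151
grasp_force: 59.3
```

Request:
arm_command --increments '[0,0,0,0,0,0.02,1,0,0,0,0,0,0,1]'

```text
clock: 18.57
tcp_pos: [0.5426, -0.1527, 0.0558]
eef_rot: [-0.003, 3.141, -0.0]
contact_force: [-2.9, 0.4, 8.1]
finger_gap: 0.0154
grasp_force: 60.6
```

Resting on the rim. Release, then rise.

Request:
arm_command --increments '[0,0,0,0,0,-0.01,0.5,0,0,0,0,0,0,0,0,0,0,0,0,0,-0.5,0,0,0,0,0,0,-1,0,0,0,0,0,0,-1,0,0,0,0,0,0,-1,0,0,0,0,0,0,-1,0,0,0,0,0,0,-1,0,0,0,0,0,-0.3,-1,0,0,0,0,0,-0.6,-1,0,0,0,0,0,-1,-1,0,0,0,0,0,-1,-1,0,0,0,0,0,-1,-1,0,0,0,0,0,-1,-1,0,0,0,0,0,-1,-1,0,0,0,0,0,-1,-1,0,0,0,0,0,0,-1]'

```text
clock: 19.98
tcp_pos: [0.5444, -0.1533, 0.1984]
eef_rot: [-0.003, 3.136, -0.003]
contact_force: [1.2, -1.4, -0.3]
finger_gap: 0.0855
grasp_force: 0.0
```

```bash
python3 o.py
python3 - <<'E'
from h import *
s=grab('side','side5')['img'];t=grab('top','top5')['img']
z=lambda i,x,y,w,h:cv2.resize(i[y:y+h,x:x+w],(400,300),interpolation=cv2.INTER_CUBIC)
save(np.vstack([np.hstack([z(s,270,195,100,75),z(load('side0')['img'],270,195,100,75)]),np.hstack([z(s,160,165,280,210),z(t,100,100,440,330)])]),'end')
E
```

```text
[ 0.5444 -0.1533  0.1984] yaw 0.0018 [ 1.2 -1.4 -0.3] [ 0.001 -0.035 -0.024] 0.08549888248564587 -1.9006265635062802
-5.921331649005879e-05
```

View pics/end.png

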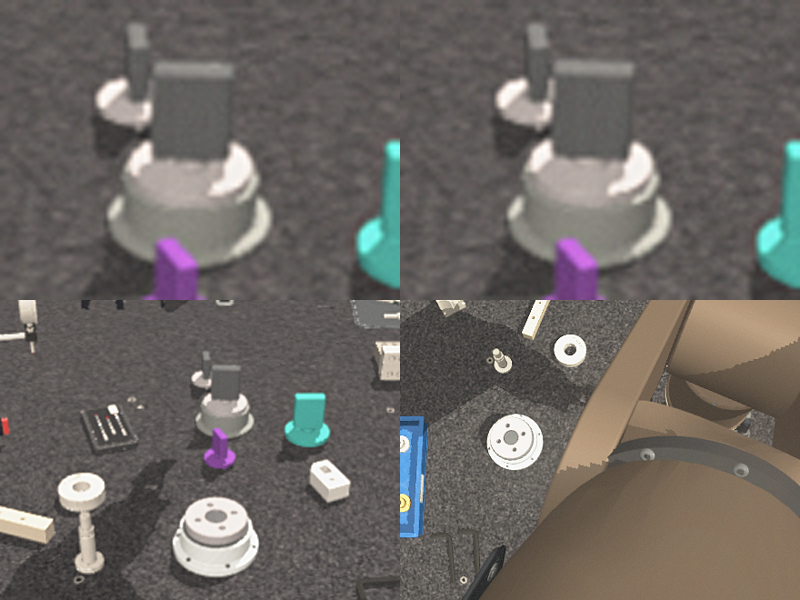

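The picture shows the spanner standing upright in the cup, handle at about (193,110) in the crop, the same as at the start. The bystanders are unmoved and the gripper is clear.

```bash
python3 -c "
from rig import ticket
print(ticket.finish_job())"
```

```text
the job is handed in; nothing more can be done
None
```

The job is handed in at about 20 s, verdict not shown: both prongs were fully in before the ring was turned clockwise 0.75 rad to its stop, and the spanner is back upright in its stand with the bystanders unmoved.

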